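# Park a castored caddy in its roller-catch dock

### The arm

A 6-joint arm with a two-finger parallel gripper is mounted at the origin on the work surface. World frame = base frame: x ahead of the robot, y to its left, z up, the work surface at z = 0. Lengths are in mm, angles in rad, forces in N, time in s.
With the tool pointing down it reaches from about 325 to 875 mm from the base axis. Payload 4.4 kg.
Tool frame: the origin (TCP) lies on the centre line of the jaws, within the pads' length; the fingertips stand ahead of it and the grasp point (between the pads) lies 6 mm ahead of it (ctrl.tcp_to_tips is the z of the fingertips in the tool frame, in mm); z points along the fingers, y is the line along which they close (so a half turn about z gives the same grasp; the last joint's range is limited). The gripper opens to 85 mm and grips with 20 to 120 N. Pads are 22 mm wide; open, the fingers measure 114 mm over their backs; the gripper's body (76 mm by 85 mm) begins 54 mm behind the grasp point. The pads swing forward as they close: fully open they stand 13 mm farther back than shut.
Start: joints at [1.032, 0.207, 1.542, -0, 1.393, -0.15], TCP at [217.447, 532.301, 256.282] pointing down, gripper open.
Joint ranges: [-2.73, 2.73], [-0.86, 2.22], [0.23, 2.46], [-1.11, 4.25], [0.08, 2.63], [-2.82, 2.82]. Speed limits (rad/s): [2.79, 2.79, 3.14, 3.14, 3.14, 3.14].

### API

Orientations are given as a 3x3 rotation matrix whose columns are the frame's x, y, z axes.
In Python, from plant import ctrl, sensors, optics gives the robot as it stands. Calls block until the motion is done:
- ctrl.move_ptp(position, orientation): joint-space move of the TCP to a pose.
- ctrl.move_l(position, rot=None, vel=150, threshold=None): straight line of the TCP; rot=None keeps the orientation; vel is the mean speed in mm/s. With threshold (N) it stops when the force on the tool has changed by that much, and returns True; else False.
- ctrl.set_joints(angles): joint-space move.
- ctrl.gripper_to(opening, force=None): finger opening in mm; force is the grip in N (None keeps the last); returns when the fingers have stopped.
- ctrl.hold(seconds).
- ctrl.solve_ik(position, orientation): joint angles nearest the present ones, or None.
- sensors.read_state(): the state.
- optics.grab_frame(name): name is "side" or "top" or "wrist"; returns (picture, depth): 400x640x3 uint8, red, green, blue; 400x640 float32, mm along the optical axis (not along the pixel's ray), 0 where there is no reading.
- optics.camera_params(name): a dict with "mtx" (3x3 intrinsics, pixels), "R" (3x3) and "t" (3): a world point X has camera coordinates R X + t; the wrist camera has in their place "T_tool_cam" (4x4, takes a point from camera to tool coordinates, whose origin is the TCP and whose axes are the flange's). Camera axes: x right, y down, z forward; pixel columns grow to the right and rows downward; lengths in mm; the calibration is good to about 2 mm. A picture is of the moment at which its call begins: read the wrist's pose just before it. camera_params takes no time and is no camera call.
A pose or a line that the arm cannot do raises ctrl.MotionError and nothing moves.
- ctrl.finish_job(): hands the job in; it is judged then, once.
The state is a dict: "t": time; "q": joint angles; "qvel": joint speeds; "tau": joint torques, N m; "eef_pos": TCP position; "eef_rot": TCP orientation; "force": force on the tool from outside, world axes, zero at the start; "wrist_torque": the same for the moment, N m; "grip_width": finger opening in mm; "grasp_force": force on a finger pad.
Only numpy, scipy, OpenCV 4.12 (cv2) and the standard library are available. Lean on these libraries where they do the work, as an engineer would, in place of code of your own. Each camera call takes 0.05 s, during which the arm holds its last target. There are 200 camera calls.

### The job

Park the blue castored caddy with its shear box in the dock at the end of the yellow bay. Keeping all four wheels on the bench, push it forward until both front castors trail straight, steer it into the bay, and press it gently home, square to the dock, until the spring rollers snap in behind its striker and hold it against the rubber buffer, castors still trailing; then let go. Do not ram the dock, upset the load or disturb the other things on the bench.

Things in the scene. Friction and masses are not known exactly. Their poses are not given: they have to be found in the camera images.
- caddy: The caddy: blue sheet-steel tray on four 25 mm wheels, about 0.85 kg plus load. Tray 180 mm long (x) by 120 mm wide (y), floor 38 mm above the bench, lip top at 52 mm. Origin on the bench under the tray's middle; +x points to the nose (the way it is driven), +y left, z up. Its wheels roll freely (about 1 N).
- rear_axle (a point): On the bench midway between the two fixed rear wheels, at x = -62 mm of the caddy (wheels at y = +-46 mm); axes are the caddy's. The caddy turns about this line; the fixed wheels do not slip sideways unless forced.
- push_bar (a point): Middle of the push bar: round steel bar 12 mm thick, 112 mm long across the caddy (along its y), 115 mm above the bench, at x = -105 mm of the caddy, on slanting uprights at its ends; the middle 85 mm is clear to grip from above. Tray and load are no higher than 85 mm. Its axes are the caddy's.
- striker (a point): Centre of the striker at the nose: upright steel roller 12 mm in diameter, 16 mm high (36 to 52 mm above the bench) on a 5 mm thick tongue, at x = +140 mm of the caddy; its axes are the caddy's.
- castor_axle_right (a point): Wheel centre of the right front castor, 12 mm off its pivot (pivot at x = +68, y = -46 mm of the caddy). Its x axis turns with the castor. Trailing straight, it is behind the pivot: at x = +56, y = -46 mm of the caddy, x axis along the caddy's. At the start it is turned 75 to 155 degrees away; some 50 to 80 mm of forward rolling brings it round, backward rolling turns it away again.
- castor_axle_left (a point): The same for the left front castor: pivot at x = +68, y = +46 mm of the caddy; trailing, its wheel centre is at x = +56, y = +46 mm.
- dock: The dock, bolted to the bench: grey foot 130 mm wide (y), 26 mm high, and a 75 mm high back plate at x = +95 mm. Origin on the bench under the mark at the catch's slot; +x is the way the caddy drives in: the parked caddy's axes agree with the dock's, its striker on y = 0. Bring the striker to the catch within 5 mm of that line, the caddy square within 0.08 rad.
- catch_slot (a point): Mark on the slot that carries the catch head, 44 mm above the bench over the dock's origin, axes as the dock's. Head: two white rollers (12 mm diameter, 6 mm apart, springing aside), white flared lead-in cheeks reaching 36 mm before them (mouth 42 mm, throat 16 mm), a black sprung buffer 12 mm beyond. The rollers' axes lie anywhere from 25 mm before to 45 mm beyond this point: NOT reported, to be felt or seen.
- bay_line (a point): On the bench on the bay's centre line, 150 mm before the slot's mark; axes as the dock's. Yellow bay 139 mm wide, 295 mm long. The striker meets the rollers 8 mm before their axes, passes at a push of 7 to 9 N, then the push drops to nearly nothing as it snaps in and rests on the buffer 8 mm beyond; the buffer yields 4 N/mm. A push over 13 N rams it. Held loosely, the caddy is centred by the catch.
- shear_box: Brass shear box with a steel cap, 80 x 80 x 38 mm, 0.45 kg, standing loose in the caddy's tray. Origin under its middle.
- weight: Two small stacked steel weights in one piece, 38 mm across, 35 mm high, 0.22 kg, loose in the tray. Origin under its middle.
- proving_ring: Bystander, to be left alone: a spare proving ring lying flat: steel ring 100 mm across with a dial gauge inside, 30 mm high. Origin under its middle.
- oil_bottle: Bystander, to be left alone: white plastic oil bottle, red cap, 48 mm across, 120 mm high. Origin under its middle.
- cutter_ring: Bystander, to be left alone: brass sample cutter ring, 72 mm across, 20 mm high. Origin under its middle.
- sample_tin: Bystander, to be left alone: aluminium sample tin, 72 mm across, 45 mm high. Origin under its middle.
- spanner: Bystander, to be left alone: steel spanner lying flat, 170 mm long. Origin under its middle.
- load_cap: Bystander, to be left alone: round steel loading cap with a knob, 64 mm across, 32 mm high. Origin under its middle.
- porous_stones: Bystander, to be left alone: two stacked grey porous stones, 60 mm across, 20 mm high. Origin under its middle.

How it is judged:
By the outcome, as a careful person would: the job done as asked, in the order asked, and still so for the second after the job is handed in, with the robot touching nothing.
It also fails if it takes over 64 s, if anything falls off the work surface, if the arm or the gripper's body presses on something with over 40 N, if the wrist force passes 120 N, or if a joint passes its speed limit or range.

## Working session

There is one attempt and no reset: what is moved stays moved. The work goes in short steps, each a Python script; the robot and the scene stay as the last script left them, time stands still between calls to the robot, and variables do not carry over. Pictures are saved under pics/ and viewed, at most 10 in all, crops included, and the job is handed in when it is done.

```bash
ls; mkdir -p pics
python3 - <<'E'
from plant import ctrl,sensors,optics
import cv2,numpy as np
for n in("top","side"):
    p,d=optics.grab_frame(n); cv2.imwrite(f"pics/{n}0.png",p[:,:,::-1]); np.save(f"{n}0d.npy",d); np.save(f"{n}0.npy",p)
    c=optics.camera_params(n);print(n,c)
print(optics.camera_params("wrist"),ctrl.tcp_to_tips,sensors.read_state())
E
```

```text
pics
top {'mtx': array([[389.60393682,   0.        , 322.16674443],
       [  0.        , 389.60393682, 199.9331336 ],
       [  0.        ,   0.        ,   1.        ]]), 'R': array([[ 2.53632019e-02, -9.99678002e-01,  7.74619696e-04],
       [-9.73107086e-01, -2.48665119e-02, -2.29007110e-01],
       [ 2.28952633e-01,  5.05456567e-03, -9.73424442e-01]]), 't': array([7.44961555e-02, 5.79420058e+02, 1.05228651e+03])}
side {'mtx': array([[369.57971474,   0.        , 317.02508975],
       [  0.        , 369.57971474, 200.02460691],
       [  0.        ,   0.        ,   1.        ]]), 'R': array([[ 0.98689531, -0.16118713, -0.0075072 ],
       [-0.08841743, -0.50126086, -0.86076705],
       [ 0.13498151,  0.85015073, -0.50894374]]), 't': array([-552.48308955,  138.18529059, 1112.66067738])}
{'mtx': array([[312.21182987,   0.        , 319.45428408],
       [  0.        , 312.21182987, 200.64012053],
       [  0.        ,   0.        ,   1.        ]]), 'T_tool_cam': array([[ 6.50079431e-04, -9.58244713e-01, -2.85948681e-01,
         7.17530000e+01],
       [ 9.99999745e-01,  7.07467482e-0
[... 334 characters left out ...]
00, -1.50480332e-01]), 'qvel': array([ 1.45980204e-04, -1.14088645e-03, -2.10475656e-03, -9.08333841e-05,
        2.03841763e-03, -8.29560833e-04]), 'tau': array([-5.23858307e-04, -3.84092546e+01, -2.92549413e+01, -1.64404291e-04,
        4.89973274e-03, -1.12271781e-06]), 'eef_pos': array([217.11508296, 531.74053205, 255.20841559]), 'eef_rot': array([[-9.25732647e-01,  3.78177044e-01, -1.09068448e-03],
       [ 3.78178475e-01,  9.25730949e-01, -1.80327889e-03],
       [ 3.27721697e-04, -2.08182753e-03, -9.99997779e-01]]), 'force': array([ 0.52363994,  0.42713903, -0.23314991]), 'wrist_torque': array([-0.04184218, -0.00779613,  0.05670218]), 'grasp_force': 0.0, 'grip_width': 85.354941453823}
```

View pics/top0.png

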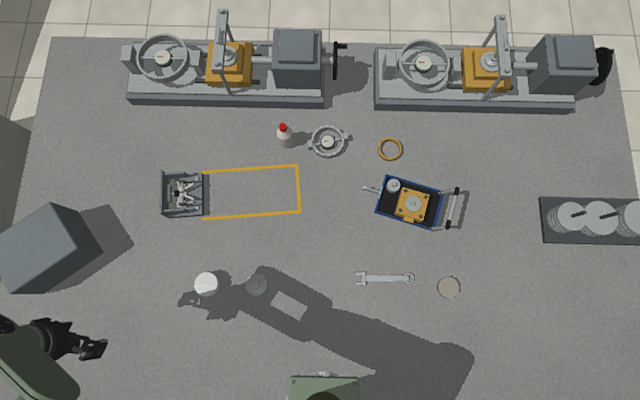

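View pics/side0.png

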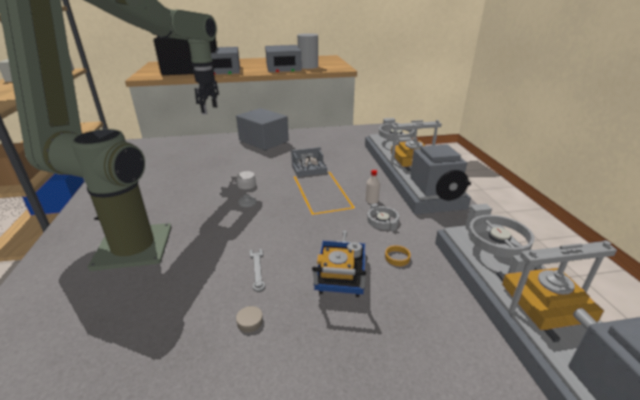

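Top: the caddy is at about (412,203), nose left at (365,188), bar at (453,208). The dock is at (185,193) and the bay runs from x=203 to 298. The ring and bottle are above the route, and the tin and spanner are below it. Side: the same layout, clear of the arm.

```bash
cat > h.py <<'E'
import numpy as np,cv2
from plant import ctrl,sensors,optics
def pose(n,s=None):
    c=optics.camera_params(n)
    if n!="wrist": return c["mtx"],c["R"].T,-c["R"].T@c["t"]
    T=np.eye(4);T[:3,:3]=s["eef_rot"];T[:3,3]=s["eef_pos"];M=T@c["T_tool_cam"];return c["mtx"],M[:3,:3],M[:3,3]
def cloud(K,R,o,d):
    v,u=np.mgrid[:400,:640];r=np.stack([(u-K[0,2])/K[0,0],(v-K[1,2])/K[1,1],np.ones_like(u)],-1)
    X=(r*d[...,None])@R.T+o;X[d==0]=np.nan;return X
def plane(K,R,o,uv,z):
    uv=np.atleast_2d(uv).astype(float);r=np.c_[(uv-K[:2,2])/K[0,0],np.ones(len(uv))]@R.T
    return o+r*((z-o[2])/r[:,2])[:,None]
def line(P): # centre, direction, extents
    c=P.mean(0);w,V=np.linalg.eigh(np.cov((P-c).T));s=(P-c)@V[:,-1];return c,V[:,-1],s.min(),s.max()
def proj(K,R,o,X):
    p=(np.atleast_2d(X)-o)@R;return p[:,:2]/p[:,2:]*K[0,0]+K[:2,2]
E
python3 - <<'E'
from h import *
p=np.load("top0.npy");d=np.load("top0d.npy");C=pose("top");X=cloud(*C,d)
hsv=cv2.cvtColor(p,cv2.COLOR_RGB2HSV)
print("bench z",np.nanmedian(X[240:250,300:340,2]))
m=cv2.inRange(hsv,(18,120,120),(32,255,255))>0; m[:,:203]=0;m[:,305:]=0;m[:155]=0;m[225:]=0
v,u=np.nonzero(m);P=plane(*C,np.c_[u,v],0)[:,:2];r=cv2.minAreaRect(P.astype(np.float32));print("bay",r,cv2.boxPoints(r))
m=cv2.inRange(hsv,(100,120,40),(125,255,255))>0;m[:,:340]=0;m[:,480:]=0;m[:160]=0;m[250:]=0
v,u=np.nonzero(m);P=plane(*C,np.c_[u,v],50)[:,:2];r=cv2.minAreaRect(P.astype(np.float32));print("tray",r,cv2.boxPoints(r))
sub=X[170:250,350:490].reshape(-1,3);b=sub[(sub[:,2]>104)&(sub[:,2]<130)];print("bar",len(b),line(b[:,:2]),b[:,2].mean())
sub=X[165:225,155:212].reshape(-1,3)
for lo,hi in((20,32),(33,60),(65,85)):
    b=sub[(sub[:,2]>lo)&(sub[:,2]<hi)][:,:2];print(lo,len(b),cv2.minAreaRect(b.astype(np.float32)))
E
```

```text
bench z 0.5056497982095607
bay ((617.2415771484375, 233.96978759765625), (156.24734497070312, 295.0838317871094), 5.951754093170166) [[524.24023 372.61566]
 [554.83777  79.12247]
 [710.2429   95.32391]
 [679.6454  388.8171 ]]
tray ((584.0272827148438, -240.0856475830078), (180.1856689453125, 121.5190658569336), 73.3449478149414) [[ 499.99536 -308.98465]
 [ 616.4164  -343.8131 ]
 [ 668.0592  -171.18665]
 [ 551.6382  -136.35818]]
bar 220 (array([ 554.38818381, -339.02955411]), array([-0.95686298,  0.29053958]), np.float64(-62.32100100307739), np.float64(59.145330142641576)) 119.2555023421372
20 835 ((597.6221923828125, 427.2011413574219), (131.34750366210938, 106.17669677734375), 5.280555725097656)
33 659 ((592.2381591796875, 435.4600524902344), (120.70379638671875, 89.05886840820312), 6.505697727203369)
65 261 ((595.0347900390625, 448.2764892578125), (128.55274963378906, 67.81974029541016), 5.644965171813965)
```

```bash
cat >> h.py <<'E'
def rot(a): # tool down, tool y along heading a
    y=np.array([np.cos(a),np.sin(a),0]);z=np.array([0,0,-1.]);return np.c_[np.cross(y,z),y,z]
E
python3 - <<'E'
from h import *
for n,p,a in(("dock",(590,390,230),np.radians(95.95)),("cad",(590,-250,290),np.radians(73.3))):
    ctrl.move_ptp(p,rot(a)); ctrl.hold(.3); s=sensors.read_state(); I,d=optics.grab_frame("wrist")
    cv2.imwrite(f"pics/{n}.png",I[:,:,::-1]);np.savez(n,I=I,d=d,p=s["eef_pos"],r=s["eef_rot"]);print(s["t"],s["q"],s["eef_pos"],s["force"])
E
```

```text
1.8833 [ 4.63249531e-01  5.02802142e-01  1.20214163e+00  6.80030698e-05
  1.43629988e+00 -1.21268675e+00] [589.3813558  390.77474111 230.31344968] [-0.04526426  1.00130402  0.03061236]
4.525 [-5.34938954e-01  3.22921940e-01  1.32697166e+00  2.83489111e-05
  1.49184614e+00 -1.81508137e+00] [ 590.19446182 -249.52481792  289.90046687] [-0.04567783 -0.43780282  0.07893306]
```

View pics/dock.png

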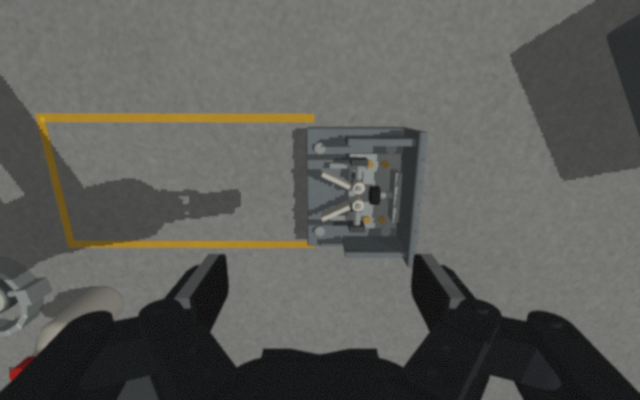

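View pics/cad.png

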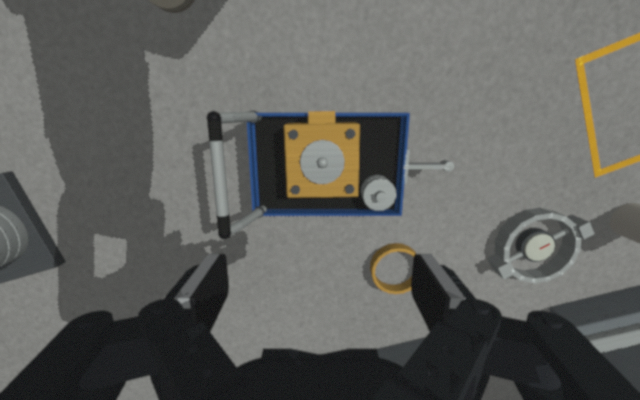

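Dock view: rollers at (358,188) and (358,206), buffer at (375,195), bay lines at rows 118 and 244. Caddy view: bar from (214,117) to (224,234), striker at (450,166), tray corners around (249..408, 113..215).

Run:
```python
from h import *
def L(n):
    z=np.load(n+".npz");return z["I"],z["d"],pose("wrist",dict(eef_pos=z["p"],eef_rot=z["r"]))
I,d,C=L("dock");hsv=cv2.cvtColor(I,cv2.COLOR_RGB2HSV)
m=cv2.inRange(hsv,(15,120,90),(32,255,255))
ys=[]
for r0,r1,c0,c1 in((108,128,60,312),(236,252,85,305),(120,235,35,78)):
    k=np.zeros_like(m);k[r0:r1,c0:c1]=m[r0:r1,c0:c1];v,u=np.nonzero(k);P=plane(*C,np.c_[u,v],0)[:,:2]
    c,e,a,b=line(P);e=e*np.sign(e[1]);print("line",c,e,np.degrees(np.arctan2(e[1],e[0])),b-a);ys.append((c,e))
e=ys[0][1]+ys[1][1];e/=np.hypot(*e);n=np.array([-e[1],e[0]])
print("width",(ys[0][0]-ys[1][0])@n)
mid=(ys[0][0]@n+ys[1][0]@n)/2;print("e",e,"n",n,"mid lateral",mid,"bay start",ys[2][0]@e)
X=cloud(*C,d)
for q in((358,188),(358,206)): 
    P=plane(*C,q,52)[0];print("roller",P,"depth z",X[q[1],q[0]],"along",P[:2]@e,"lat",P[:2]@n-mid)
P=plane(*C,(375,195),46)[0];print("buf",P[:2]@e,P[:2]@n-mid,X[195,375])
for lo,hi in((20,32),(65,85)):
    b=X[100:270,280:440].reshape(-1,3);b=b[(b[:,2]>lo)&(b[:,2]<hi)][:,:2];r=cv2.minAreaRect(b.astype(np.float32));print("dock",r, np.array(r[0])@e,np.array(r[0])@n-mid)
I2=cv2.resize(I[110:270,280:440],(640,640),interpolation=cv2.INTER_CUBIC)
I,d,C=L("cad");X=cloud(*C,d);hsv=cv2.cvtColor(I,cv2.COLOR_RGB2HSV)
m=cv2.inRange(hsv,(100,120,50),(125,255,255));k=np.zeros_like(m);k[100:225,240:420]=m[100:225,240:420];v,u=np.nonzero(k)
P=plane(*C,np.c_[u,v],50)[:,:2];r=cv2.minAreaRect(P.astype(np.float32));print("tray",r)
sub=X[100:250,195:245];g=(sub[...,2]>108)&(sub[...,2]<128);b=sub[g];c,ee,a,bb=line(b[:,:2]);print("bar",len(b),c,ee,a,bb,b[:,2].mean())
v,u=np.nonzero(g);P=plane(*C,np.c_[u+195,v+100],118)[:,:2];print("bar rays",cv2.minAreaRect(P.astype(np.float32)))
s=X[155:178,438:460];g=s[...,2]>42;v,u=np.nonzero(g);P=plane(*C,np.c_[u+438,v+155],50);print("striker",len(P),P.mean(0),s[g].mean(0))
t=np.array(r[0]);print("tray->striker heading",np.degrees(np.arctan2(*(P.mean(0)[:2]-t)[::-1])),np.hypot(*(P.mean(0)[:2]-t)), "bar->striker",np.degrees(np.arctan2(*(P.mean(0)[:2]-c)[::-1])),np.hypot(*(P.mean(0)[:2]-c)))
I3=cv2.resize(I[95:250,195:465],(640,367),interpolation=cv2.INTER_CUBIC)
cv2.imwrite("pics/dz.png",I2[:,:,::-1])
```

```text
line [543.63733442 240.16223371] [-0.10499951  0.99447227] 96.02713850697069 270.96123635655033
line [691.06470406 253.23994814] [-0.10260511  0.99472217] 95.88920430457219 265.9952913662489
line [620.56576861  93.06651774] [0.99876236 0.04973686] 2.8508883001778185 134.7791471353905
width 147.98845627438564
e [-0.10380239  0.99459794] n [-0.99459794 -0.10380239] mid lateral -639.6242149801241 bay start 28.147558188505027
roller [588.98303089 428.68503077  52.        ] depth z [588.43600082 428.33576632  54.27667677] along 365.231403810487 lat 9.324375253521112
roller [607.23690904 431.27791265  52.        ] depth z [606.48253892 430.87286657  54.49741766] along 365.9154826459455 lat -9.10004169739841
buf 383.303548755662 0.5920478343462037 [594.1827009  446.23764497  52.23659987]
dock ((597.727294921875, 430.3311462402344), (129.5977783203125, 104.4058609008789), 5.983179092407227) 365.9609513764063 0.4564775381192021
dock ((595.3329467773438, 451.2309875488281), (129.12826538085938, 68.2615737915039), 5.945459842681885) 386.9964295643212 0.6684378348245446
tray ((585.7970581054688, -239.22042846679688), (179.38951110839844, 117.57215881347656), 73.38412475585938)
bar 1732 [ 552.15843445 -336.61761283] [-0.95797328  0.28685745] -65.05567350387061 57.200625086681995 118.50565593905655
bar rays ((556.4737548828125, -335.9420166015625), (17.896318435668945, 122.3177490234375), 73.39042663574219)
striker 129 [ 624.92296194 -107.40729497   50.        ] [ 624.82277237 -107.52123605   50.31187676]
tray->striker heading 73.4676069841548 137.49741274873713 bar->striker 72.38757039581284 240.4829438309328
```

View pics/dz.png

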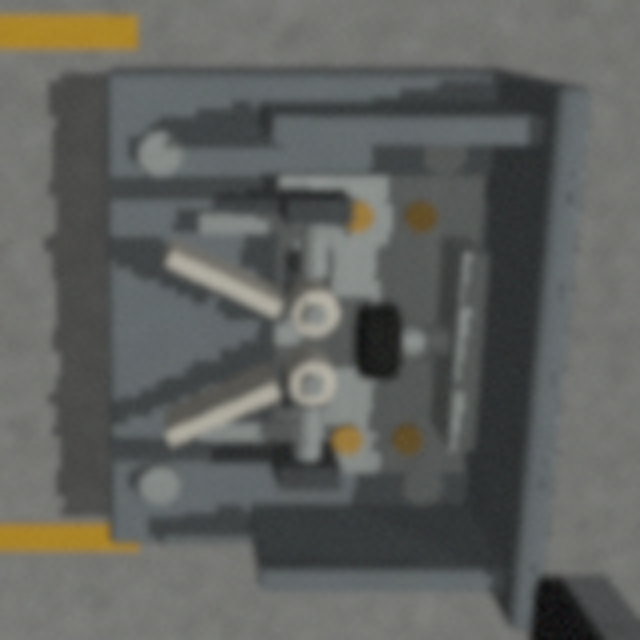

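Rollers lie at along = 365.5 mm on the bay's centre line, with the bay heading 95.96°. Caddy heading is 73.42°. The plan is to grip the bar, drive 115 mm straight, then an 800 mm radius arc, then straight into the dock.

```bash
cat >> h.py <<'E'
PH=np.radians(95.96);e=np.array([np.cos(PH),np.sin(PH)]);n=np.array([-e[1],e[0]])
MID=(np.array([588.98,428.69])+np.array([607.24,431.28]))@n/2+.1; AR=365.5
def W(a,l): return a*e+(l+MID)*n
def fe(): s=sensors.read_state();return s["force"][:2]@e,s["force"][:2]@n,s["force"][2]
E
python3 - <<'E'
from h import *
a=np.radians(73.42);g=[555.5,-340.5]
ctrl.gripper_to(50,30)
ctrl.move_ptp([*g,200],rot(a));ctrl.move_l([*g,121],vel=80,threshold=8);ctrl.hold(.2);print(fe())
ctrl.gripper_to(0,30);ctrl.hold(.3)
s=sensors.read_state();print(s["t"],s["eef_pos"],s["grip_width"],s["grasp_force"],fe(),s["wrist_torque"])
p,d=optics.grab_frame("top");cv2.imwrite("pics/t1.png",cv2.resize(p[140:250,340:500],(800,550))[:,:,::-1])
E
```

```text
(np.float64(0.25679099898960417), np.float64(0.09641123636047584), np.float64(1.2750557542400893))
7.675 [ 555.57835577 -340.57257678  121.19355914] 10.907543668922589 29.265097975730896 (np.float64(-0.7638730372543608), np.float64(0.41632625479735796), np.float64(1.605186133536894)) [0.10802101 0.04962598 0.03265839]
```

View pics/t1.png

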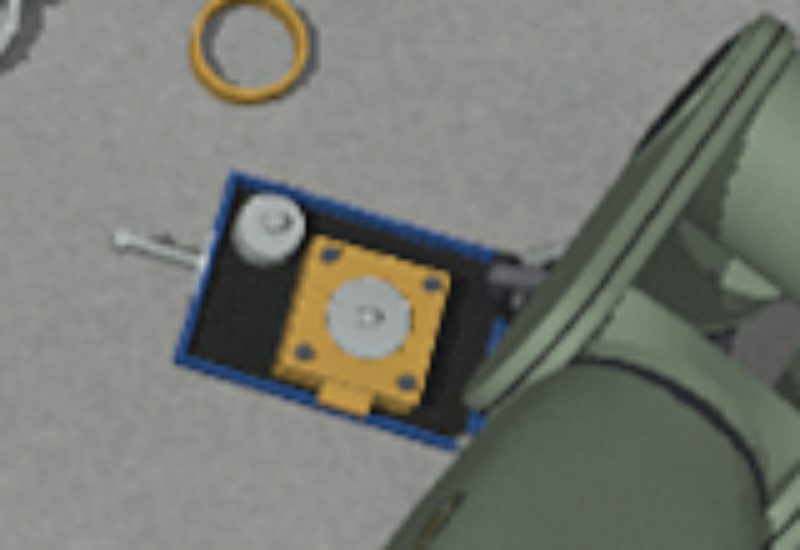

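The bar is held; striker at crop (122,240), tray undisturbed. Now driving.

```bash
cat >> h.py <<'E'
def top_pose(tag=None):
    p,d=optics.grab_frame("top");C=pose("top");hsv=cv2.cvtColor(p,cv2.COLOR_RGB2HSV)
    m=cv2.inRange(hsv,(105,150,60),(122,255,255));m[:130]=0;m[270:]=0;m[:,:150]=0;m[:,500:]=0
    v,u=np.nonzero(m);P=plane(*C,np.c_[u,v],50)[:,:2];r=cv2.minAreaRect(P.astype(np.float32))
    b=cv2.boxPoints(r);f=b[np.argsort(b@e)];c=np.array(r[0])
    E=[b[(i+1)%4]-b[i] for i in range(4)];h=max(E,key=lambda x:x@e+0*1 if np.hypot(*x)>150 else -1);
    th=np.arctan2(h[1],h[0])
    if tag: cv2.imwrite(f"pics/{tag}.png",cv2.resize(p[110:280,140:400],(780,510))[:,:,::-1])
    return r[1],np.array([c@e,c@n-MID]),np.degrees(th-PH)
E
python3 - <<'E'
from h import *
print("pose",top_pose())
s=sensors.read_state();a=np.radians(73.42);h=np.array([np.cos(a),np.sin(a)]);B0=s["eef_pos"][:2];A=B0+43*h;l=A@n-MID;ph=a-PH;print("A",A@e,l)
R=800.;st=(l-R*(1-np.cos(ph)))/-np.sin(ph);print("straight",st)
for k in(st*.33,st*.67,st):
    ctrl.move_l([*(B0+k*h),121],vel=35);f=fe();s=sensors.read_state();print(s["t"],np.round(f,1),s["grip_width"])
As=A+st*h
N=5
for i in range(1,N+1):
    q=ph*(1-i/N);al=As@e+R*(np.sin(q)-np.sin(ph));lt=R*(1-np.cos(q))
    hh=np.array([np.cos(PH+q),np.sin(PH+q)]);B=W(al,lt)-43*hh
    ctrl.move_l([*B,121],rot(PH+q),vel=40);s=sensors.read_state();print(s["t"],np.round(fe(),1),s["wrist_torque"].round(2),top_pose("arc%d"%i))
print("striker along",al+202,"contact",AR-8)
E
```

```text
pose ((178.45848083496094, 121.37337493896484), array([-299.46709377,   83.58787915]), np.float64(-22.51522174166301))
A -356.68652716496547 105.74226946546457
straight 116.43278436065631
9.025 [ 1.2 -0.8  4.5] 10.714998707447934
10.3083 [-0.5 -0.1  5.3] 11.030793067531794
11.5583 [ 0.8 -0.2  5.2] 11.014456410154743
13.2833 [-0.4  0.4  5.2] [ 0.02  0.08 -0.13] ((134.68377685546875, 120.14445495605469), array([-111.53958817,   14.81361831]), np.float64(-108.90580224151147))
15.0583 [ 0.5 -1.9  4.8] [ 0.   -0.29 -0.17] ((157.04959106445312, 120.16934967041016), array([-59.94321683,   6.18656006]), np.float64(-14.428919802149892))
16.8333 [-1.4 -2.8  5.4] [-0.06 -0.4  -0.22] ((149.9078369140625, 120.49141693115234), array([ 6.68875137, -0.9622829 ]), np.float64(-99.87788017773664))
18.6083 [-0.7 -2.8  6.1] [-0.01 -0.35 -0.2 ] ((119.61175537109375, 74.56922149658203), array([107.69082287,  -5.3063564 ]), np.float64(-185.26113071841328))
20.3833 [-0.6 -2.3  5.6] [ 0.03 -0.28 -0.18] ((120.70046997070312, 127.93946838378906), array([142.87936426,   1.38426483]), np.float64(-181.5740784912245))
striker along 259.51486934042 contact 357.5
```

View pics/arc5.png

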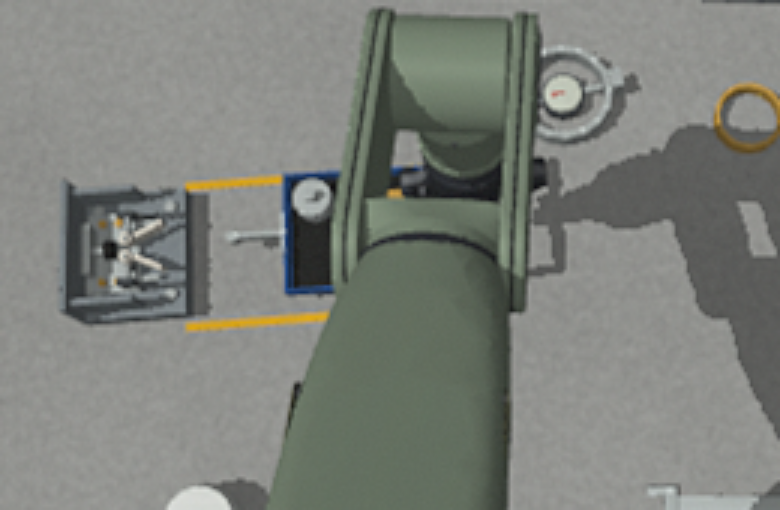

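The caddy is in the bay mouth, with the striker at crop (233,237) and the catch at (115,245). Yaw seems to lag about 1°, so I'll measure the striker and front lip.

```bash
cat >> h.py <<'E'
def nose(S):
    """striker (a,l), lip heading deg, from top; S approx striker along"""
    p,d=optics.grab_frame("top");C=pose("top");hsv=cv2.cvtColor(p,cv2.COLOR_RGB2HSV).astype(int);X=cloud(*C,d)
    P=plane(*C,np.stack(np.meshgrid(range(640),range(400)),-1).reshape(-1,2),50)[:,:2];a=(P@e).reshape(400,640);l=(P@n-MID).reshape(400,640)
    m=(abs(a-S)<16)&(abs(l)<14)&(X[...,2]>38)&(X[...,2]<62);st=(a[m].mean(),l[m].mean(),m.sum(),a[m].max()-6)
    b=(hsv[...,0]>105)&(hsv[...,0]<122)&(hsv[...,1]>150)&(abs(a-(S-50))<12)&(abs(l)<52)
    f=np.array([(a[:,c][b[:,c]],) for c in []])
    # front edge: mean along vs lateral
    k=np.polyfit(l[b],a[b],1);side=[]
    w=(hsv[...,0]>105)&(hsv[...,0]<122)&(hsv[...,1]>150)&(abs(a-(S-80))<50)
    return np.round(st,2),"lip ang",round(-np.degrees(np.arctan(k[0])),2),"lip at",round(k[1],1),"lat range",round(l[w].min(),1),round(l[w].max(),1),b.sum()
E
python3 - <<'E'
from h import *
s=sensors.read_state();B=s["eef_pos"][:2];r=s["eef_rot"][:2,1];print(B@e,B@n-MID,np.degrees(np.arctan2(r[1],r[0])-PH))
print(nose(259.5))
p,d=optics.grab_frame("top");C=pose("top");X=cloud(*C,d)
cx=lambda c:(140+c[0]/3,110+c[1]/3)
for c in((120,232),(118,259),(233,237)): q=plane(*C,cx(c),52)[0,:2];print(c,q@e,q@n-MID)
cv2.imwrite("pics/z2.png",cv2.resize(p[150:230,155:275],(780,520),interpolation=cv2.INTER_CUBIC)[:,:,::-1])
E
```

```text
15.73453770827653 0.5317526134624586 0.05538470305329298
(array([254.44,  -1.78,  26.  , 256.6 ]), 'lip ang', np.float64(-0.82), 'lip at', np.float64(205.0), 'lat range', np.float64(-59.2), np.float64(60.5), np.int64(73))
(120, 232) 367.31762467895845 -12.374132109405537
(118, 259) 369.1291203864471 14.764102617503681
(233, 237) 257.21146573089726 1.355989380139249
```

View pics/z2.png

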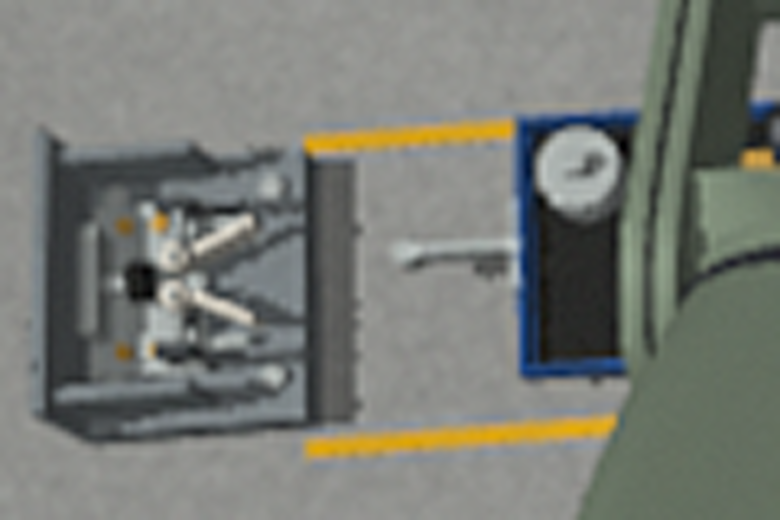

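Run:
```python
from h import *
for da,q in((25,.6),(50,.9)):
    ctrl.move_l([*W(15.7+da,.4),121.3],rot(PH+np.radians(q)),vel=35)
ctrl.hold(.3)
s=sensors.read_state();B=s["eef_pos"][:2];r=s["eef_rot"][:2,1];print(s["t"],B@e,B@n-MID,np.degrees(np.arctan2(r[1],r[0])-PH),np.round(fe(),1),s["wrist_torque"])
print(nose(309.5))
p,d=optics.grab_frame("top");C=pose("top")
cv2.imwrite("pics/z3.png",cv2.resize(p[150:230,155:275],(780,520),interpolation=cv2.INTER_CUBIC)[:,:,::-1])
```

```text
22.6 65.63655940599823 0.6611513640851854 0.8881656136246607 [ 1.4 -1.6  4.1] [ 0.15644911 -0.35354634 -0.02844748]
(array([303.89,   5.06,  25.  , 306.43]), 'lip ang', np.float64(0.53), 'lip at', np.float64(254.5), 'lat range', np.float64(-53.8), np.float64(65.6), np.int64(76))
```

View pics/z3.png

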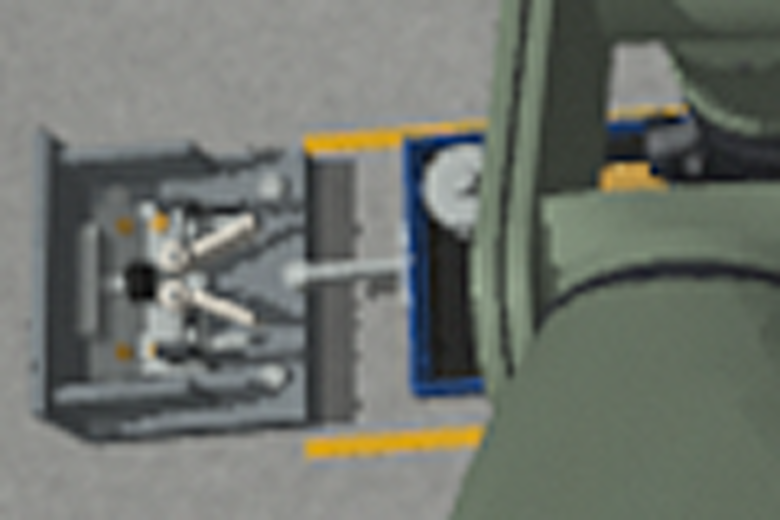

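Striker at (293,274) is about 2.8 mm left now (the yaw lag relaxed). Straightening while entering the mouth.

Run:
```python
from h import *
for da,q,l in((10,.2,1.1),(20,-.3,1.5)):
    ctrl.move_l([*W(65.6+da,l),121.4],rot(PH+np.radians(q)),vel=30)
ctrl.hold(.3)
s=sensors.read_state();B=s["eef_pos"][:2];r=s["eef_rot"][:2,1];print(s["t"],B@e,B@n-MID,np.degrees(np.arctan2(r[1],r[0])-PH),np.round(fe(),1),s["wrist_torque"])
print(nose(329.5))
```

```text
23.9667 85.59179982663302 1.6678176524766286 -0.3066081481232948 [ 0.2 -2.9  0.9] [ 0.15163495 -0.3201709  -0.05892774]
(array([327.81,  -0.88,  30.  , 338.58]), 'lip ang', np.float64(-0.45), 'lip at', np.float64(274.6), 'lat range', np.float64(-56.2), np.float64(62.6), np.int64(89))
```

Run:
```python
from h import *
ctrl.gripper_to(0,22);ctrl.hold(.2)
R_=rot(PH+np.radians(-.2));f0=np.mean([fe() for _ in range(5)],0);print(f0)
b=85.6;peak=0
ctrl.move_l([*W(100,1.4),121.4],R_,vel=20);b=100;print(np.round(fe(),1))
while b<131:
    b+=1;ctrl.move_l([*W(b,1.4),121.4],R_,vel=8);ctrl.hold(.12)
    s=sensors.read_state();f=fe();push=f0[0]-f[0];B=s["eef_pos"][:2]@e
    print(round(s["t"],1),b,round(B,1),"push",round(push,1),"lat",round(f[1],1),"z",round(f[2],1),s["wrist_torque"].round(2))
    peak=max(peak,push)
    if push>11 or (peak>5 and push<peak-4): break
print(nose(B+245),sensors.read_state()["t"])
```

```text
[-0.09627079 -2.51646163  0.31979859]
[ 0.2 -2.3 -0. ]
25.7 101 101.0 push 0.1 lat -2.0 z 0.2 [ 0.05 -0.2  -0.06]
26.1 102 102.0 push 1.3 lat -1.6 z -0.9 [-0.05 -0.22 -0.08]
26.5 103 103.1 push 0.5 lat -1.2 z -1.2 [-0.07 -0.17 -0.08]
26.9 104 104.1 push 0.0 lat -1.1 z -1.2 [ 0.03 -0.14 -0.09]
27.3 105 105.1 push -0.3 lat -1.0 z -0.4 [-0.05 -0.18 -0.11]
27.6 106 106.1 push 0.1 lat -1.8 z -1.4 [-0.06 -0.21 -0.13]
28.0 107 107.1 push -0.1 lat -1.4 z -1.0 [-0.04 -0.17 -0.09]
28.4 108 108.1 push -1.0 lat -1.1 z -2.2 [ 0.02 -0.14 -0.07]
28.8 109 109.1 push -0.5 lat -1.9 z -2.3 [-0.05 -0.17 -0.09]
29.2 110 110.1 push -0.0 lat -1.4 z -2.6 [-0.01 -0.16 -0.03]
29.6 111 111.1 push 0.0 lat -0.5 z -2.4 [-0.04 -0.16 -0.02]
30.0 112 111.9 push 1.1 lat -0.8 z -2.0 [-0.15 -0.17 -0.07]
30.4 113 112.9 push 2.2 lat -1.7 z -1.9 [-0.24 -0.27 -0.04]
30.8 114 113.4 push 5.1 lat -0.2 z -1.3 [-0.73 -0.24 -0.03]
31.2 115 114.0 push 5.7 lat -1.2 z -1.4 [-0.87 -0.28 -0.  ]
31.6 116 114.8 push 6.4 lat -0.3 z -1.4 [-1.06 -0.27 -0.03]
32.0 117 115.7 push 6.8 lat -1.2 z -1.1 [-1.04 -0.28  0.01]
32.4 118 116.8 push 6.5 lat -2.0 z -1.8 [-1.04 -0.23 -0.04]
32.7 119 118.3 push 4.3 lat -1.1 z -1.1 [-0.84 -0.27 -0.  ]
33.1 120 120.3 push 2.5 lat -2.1 z -1.1 [-0.39 -0.29 -0.08]
(array([363.8 ,   0.43,  78.  , 373.69]), 'lip ang', np.float64(0.3), 'lip at', np.float64(309.1), 'lat range', np.float64(-55.8), np.float64(63.3), np.int64(80)) 33.1833
```

The rollers were met at about 112 and passed at about 7 N. Following the striker on to the buffer.

Run:
```python
from h import *
R_=rot(PH+np.radians(-.1));b=120;f0=-.1
while b<132:
    b+=1;ctrl.move_l([*W(b,1.4),121.3],R_,vel=8);ctrl.hold(.12)
    s=sensors.read_state();f=fe();push=f0-f[0]
    print(round(s["t"],1),b,round(s["eef_pos"][:2]@e,1),"push",round(push,1),"lat",round(f[1],1),"z",round(f[2],1),s["wrist_torque"].round(2))
    if push>3.0 and b>124: break
print(nose(b+245))
```

```text
33.6 121 121.8 push -1.0 lat -1.4 z -2.0 [ 0.17 -0.24 -0.02]
34.0 122 122.5 push -2.0 lat -0.8 z -2.0 [ 0.29 -0.25 -0.08]
34.4 123 123.2 push -1.8 lat -2.5 z -1.7 [ 0.31 -0.26 -0.02]
34.8 124 124.4 push -2.6 lat -2.4 z -1.1 [ 0.52 -0.26 -0.06]
35.1 125 125.4 push -3.3 lat -1.9 z -1.5 [ 0.58 -0.28 -0.03]
35.5 126 126.2 push -3.1 lat -1.3 z -1.4 [ 0.65 -0.24 -0.06]
35.9 127 126.9 push -3.0 lat -1.8 z -1.1 [ 0.54 -0.24 -0.04]
36.3 128 127.5 push -0.0 lat -1.2 z -1.7 [ 0.02 -0.3  -0.07]
36.7 129 128.2 push 2.0 lat -0.2 z -0.0 [-0.5  -0.29 -0.01]
37.1 130 128.7 push 5.9 lat -1.7 z -0.7 [-0.82 -0.3   0.01]
(array([371.53,   0.87,  72.  , 382.42]), 'lip ang', np.float64(0.13), 'lip at', np.float64(318.5), 'lat range', np.float64(-56.3), np.float64(62.8), np.int64(54))
```

Run:
```python
from h import *
ctrl.move_l([*W(128.5,1.4),121.3],vel=8);ctrl.hold(.2);print(np.round(fe(),1))
ctrl.gripper_to(50);ctrl.hold(.2);print(np.round(fe(),1))
s=sensors.read_state();P=s["eef_pos"];ctrl.move_l([P[0],P[1],260],vel=80)
ctrl.move_l([P[0]-170,P[1]-60,280],vel=150);ctrl.hold(.3);s=sensors.read_state()
I,d=optics.grab_frame("wrist");print(s["t"]);C=pose("wrist",s);X=cloud(*C,d)
p,d2=optics.grab_frame("top");Ct=pose("top");hsv=cv2.cvtColor(p,cv2.COLOR_RGB2HSV)
m=cv2.inRange(hsv,(105,130,50),(122,255,255));m[:130]=0;m[250:]=0;m[:,:150]=0;m[:,330:]=0
v,u=np.nonzero(m);Q=plane(*Ct,np.c_[u,v],50)[:,:2];r=cv2.minAreaRect(Q.astype(np.float32));c=np.array(r[0]);print(r,c@e,c@n-MID)
w=cv2.resize(I,(400,250));t=cv2.resize(p[130:250,150:342],(800,500),interpolation=cv2.INTER_CUBIC)
sd,_=optics.grab_frame("side");sd=cv2.resize(sd[130:255,260:420],(400,312))[:-62]
sd=cv2.resize(sd,(400,100)) if 0 else sd
t=cv2.resize(t,(560,350));o=np.zeros((600,800,3),np.uint8);o[:350,:560]=t;o[350:,:400]=w;o[350:,400:]=sd
cv2.imwrite("pics/end.png",o[:,:,::-1])
```

```text
[-3.7 -1.2  0.5]
[ 0.8  0.8 -0.3]
41.8833
((608.4814453125, 298.6254577636719), (118.45063781738281, 174.8564910888672), 5.760232925415039) 233.83013411401626 3.224220074006894
```

View pics/end.png

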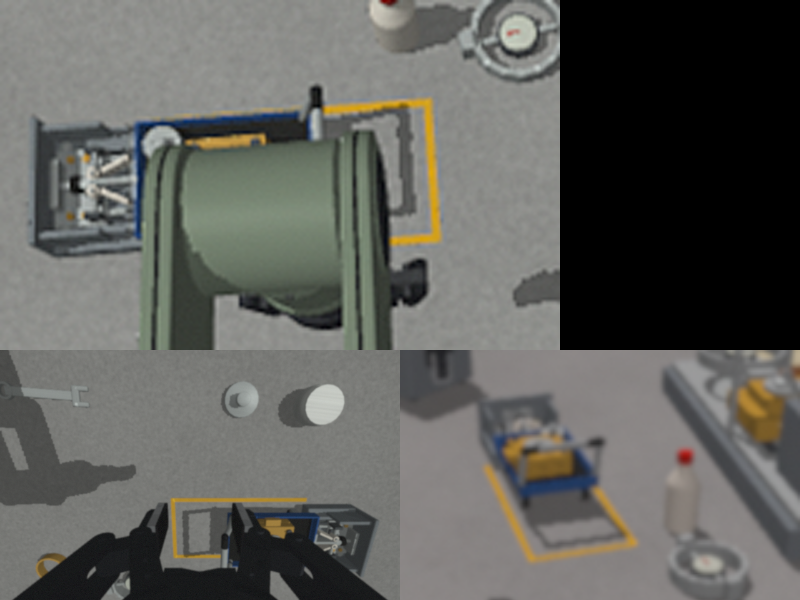

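The final view shows the caddy square in the bay (0.2° off), striker between the rollers on the buffer at (85,185), load in place, bystanders untouched and gripper clear.

```bash
python3 -c "
from plant import ctrl
print(ctrl.finish_job())"
```

```text
the job is handed in; nothing more can be done
None
```

The caddy is docked and released, and the job is handed in at about 42 s. The striker passed the rollers at about 7 N and rests on the buffer, with the caddy about 0.2° off square. The load and bystanders looked undisturbed. The castors were not checked directly, but only forward rolling followed the arc.

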